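# Set out the large test capsule from the capsule dial

### The job

The next inhaled test dose is the one large capsule in the capsule dial: turn the clear cover until its opening stands over that capsule, pluck it out and lay it gently in the steel dish without dropping it. Then turn the cover until its opening is squarely over the solid blank sector again, so that the small capsules, left lying in their pockets, stay closed off from the damp. Leave everything else on the desk standing where it is.

Things in the scene. Friction and masses are not known exactly. Their poses are not given: they have to be found in the camera images.
- dial_box: Fixed round dark grey capsule dial, 222 mm across with its cover. Origin: centre of its underside, on the cover's axis. Six 60-degree sectors parted by 3 mm radial walls: five open pockets (floor 4 mm, walls 22 mm above the desk, 14 to 106 mm from the axis) centred at 240, 300, 0, 60 and 120 degrees from its +x axis, one capsule in each, and a solid blank sector at 180 degrees.
- blank (a point): Middle of the flat top of the blank sector, 71 mm from the axis, 22 mm above the desk.
- cover (a joint): Angle (rad) of the clear cover that turns on the dial box, growing counter-clockwise from above; 0 with its opening exactly over the blank sector. No stop within a turn either way; light friction, stays where left. Above the desk: underside 23.5 mm, top 26 mm, rim 27 mm, hub cap (radius 17 mm) 31 mm. It does not lift off.
- window (a point): Middle of the cover's one opening, 71 mm from the axis, 26 mm above the desk. The opening is a 58-degree sector from the hub cap out to 107 mm from the axis.
- rib (a point): Upright thumb rib on the cover, straight across the axis from the opening, to push the cover round by: radial, 50 mm long (49 to 99 mm from the axis), 8 mm thick, standing 17 mm above the cover. This point: middle of its top edge, 43 mm above the desk, 74 mm from the axis. Its x axis points outward along the rib.
- large_capsule: The one large capsule, off-white, round, 27 mm long, 10.6 mm thick, about 12 g, lying on its side in one of the pockets. Origin: middle of its underside as it first lies (5.3 mm off its long axis); its x axis runs along its length. It may roll about its length.
- dish: Round shallow steel dish, loose, 96 mm across the rim, 24 mm high, wall 2.5 mm, flat inner floor 3 mm above the desk and about 75 mm across. Origin: centre of its underside. It stands on the desk to the right or to the left of the dial box.
- small_capsule_1: Small capsule, off-white, 19 mm long, 7 mm thick, lying in another pocket. Origin: middle of its underside; x axis along its length.
- small_capsule_2: Small capsule, off-white, 19 mm long, 7 mm thick, lying in another pocket. Origin: middle of its underside; x axis along its length.
- small_capsule_3: Small capsule, off-white, 19 mm long, 7 mm thick, lying in another pocket. Origin: middle of its underside; x axis along its length.
- small_capsule_4: Small capsule, off-white, 19 mm long, 7 mm thick, lying in another pocket. Origin: middle of its underside; x axis along its length.
- tape_roll: Bystander: roll of brown packing tape lying flat, 92 mm across, 48 mm high. Origin: centre of its underside.
- mug: Bystander: white mug, 79 mm across, 89 mm high, handle towards its +y. Origin: centre of its underside.
- battery_1: Bystander: AA cell standing on end, 15 mm across, 50 mm high. Origin: centre of its underside.
- battery_2: Bystander: another AA cell standing on end, 15 mm across, 50 mm high. Origin: centre of its underside.
- sanitiser: Bystander: pump bottle of hand sanitiser, 61 by 73 mm, 181 mm high. Origin: centre of its underside.
- stapler: Bystander: stapler, 120 mm long along its x axis, 30 mm wide, 38 mm high. Origin: centre of its underside.
- sticky_pad: Bystander: block of sticky notes, 75 by 75 mm, 14 mm high. Origin: centre of its underside.
- pen_2: Bystander: ballpoint pen lying along its y axis, 145 mm long, 12 mm wide, 9 mm high. Origin: centre of its underside.

How it is judged:
By the outcome, as a careful person would: the job done as asked, in the order asked, and still so for the second after the job is handed in, with the robot touching nothing.
It also fails if it takes over 61 s, if anything falls off the work surface, if the arm or the gripper's body presses on something with over 40 N, if the wrist force passes 120 N, or if a joint passes its speed limit or range.

### The arm

A 6-joint arm with a two-finger parallel gripper is mounted at the origin on a cart in front of the work surface, level with it; the furniture and walls round the work are solid. World frame = base frame: x ahead of the robot, y to its left, z up, the work surface at z = 0. Lengths are in m, angles in rad, forces in N, time in s.
With the tool pointing down it reaches from about 0.35 to 0.975 m from the base axis. Payload 4.9 kg.
Tool frame: the origin (TCP) lies midway between the tips of the shut fingers; the grasp point (between the pads) lies 19 mm behind it; z points along the fingers, y is the line along which they close (so a half turn about z gives the same grasp; the last joint's range is limited). The gripper opens to 85 mm and grips with 20 to 120 N. Pads are 22 mm wide; open, the fingers measure 114 mm over their backs; the gripper's body (76 mm by 85 mm) begins 54 mm behind the grasp point. The pads swing forward as they close: fully open they stand 13 mm farther back than shut.
Start: joints at [-1.409, 0.053, 1.613, -0, 1.476, -0.119], TCP at [0.173, -0.601, 0.231] pointing down, gripper open.
Joint ranges: [-3.01, 3.01], [-1.01, 2.22], [0.06, 2.58], [-1.02, 4.17], [0.09, 2.62], [-3.14, 3.14]. Speed limits (rad/s): [2.57, 2.57, 3.14, 3.14, 3.14, 3.14].

### API

Orientations are given as a rotation vector (axis times angle).
In Python, from station import ctrl gives the robot as it stands.
- The arm moves only by the shell command python3 -m handwheel 'ROWS' [FORCE]. ROWS is JSON, a list of rows, each an object with "gripper": the gripper command: -1 is fully open, 1 is shut, values between are in proportion; "offset": the shift along the tool's x, y, z in mm, a list of three; "rotation": the turn, a rotation vector about the tool's x, y, z in rad, a list of three. A call has exactly 8 rows; each row is the pose to reach, as a shift and turn from the pose commanded when the call began, along the tool's axes at that moment; what a row does not reach only later rows make up. A row lasts 1/8 s, in which the tool goes at most 62.5 mm and 10.7 degrees, less where a joint would pass 70% of its speed; a pose out of reach is approached as far as the arm can. A call with a gripper value outside its range is refused whole. The fingers move at their own pace and stop on an object; FORCE is the grip in N (left out, the last holds). Time passes only in rows, so rows that repeat a pose let the fingers close, or fill a call up. It gives the time, the measured TCP pose, the force, the opening and the grip force at its end, in the units of the state.
- ctrl.get_obs(): the state, without advancing time (a new reading comes with each control period).
- ctrl.get_image(name): name is "side" or "top" or "wrist"; returns a dict with "image" (400x640x3 uint8, red, green, blue), "fovy" (degrees; the focal length in pixels is half the picture's height over the tangent of half this angle, whatever the lens; pixels are square), "cx", "cy" (the principal point, pixels), "k1" (the pictures are not rectified: a ray, as slopes to the right and down, at radius r is drawn at 1 + k1 r^2 times it, then the intrinsics apply), "xyz" and "attitude" of the camera in the world. Camera axes: x right, y up, looking along -z (the intrinsics and any distortion apply to the point x, -y, -z); pixel columns grow to the right and rows downward; lengths in m; the calibration is good to about 2 mm. A picture is of the moment at which its call begins. There is no depth.
- ctrl.finish_job(): hands the job in; it is judged then, once.
The state is a dict: "t": time; "q": joint angles; "dq": joint speeds; "effort": joint torques, N m; "tool_pos": TCP position; "tool_rot": TCP orientation; "contact_force": force on the tool from outside, world axes, zero at the start; "wrist_torque": the same for the moment, N m; "opening": finger opening in m; "grip_force": force on a finger pad.
Only numpy, scipy, OpenCV 4.12 (cv2) and the standard library are available. Lean on these libraries where they do the work, as an engineer would, in place of code of your own. Each camera call takes 0.05 s, during which the arm holds its last target. There are 200 camera calls.

## Working session

There is one attempt and no reset: what is moved stays moved. The work goes in short steps, Python scripts to look and compute and a shell command to move; the robot and the scene stay as the last step left them, time stands still between calls to the robot, and variables do not carry over. Pictures are saved under pics/ and viewed, at most 10 in all, crops included, and the job is handed in when it is done.

```bash
ls; mkdir -p pics
cat > h.py <<'E'
import numpy as np, cv2
from scipy.spatial.transform import Rotation as R
from station import ctrl
def att(a):
    a=np.array(a,float)
    if a.shape==(3,3): return a
    if a.size==3: return R.from_rotvec(a).as_matrix()
    return R.from_quat(a).as_matrix()
def cam(im):
    f=200/np.tan(np.radians(im['fovy'])/2)
    return f,np.array([[f,0,im['cx']],[0,f,im['cy']],[0,0,1]]),np.array([im['k1'],0,0,0.])
def ray(im,uv):
    f,K,D=cam(im)
    p=cv2.undistortPoints(np.array(uv,float).reshape(-1,1,2),K,D).reshape(-1,2)
    d=np.c_[p[:,0],-p[:,1],-np.ones(len(p))]
    return np.array(im['xyz']),d@att(im['attitude']).T
def plane(im,uv,z):
    o,d=ray(im,uv); return o+d*((z-o[2])/d[:,2])[:,None]
def proj(im,P):
    f,K,D=cam(im)
    c=(np.array(P,float).reshape(-1,3)-im['xyz'])@att(im['attitude'])
    return cv2.projectPoints((c*[1,-1,-1]).reshape(-1,1,3),np.zeros(3),np.zeros(3),K,D)[0].reshape(-1,2)
E
python3 - <<'E'
from h import *
for n in ("top","side"):
    im=ctrl.get_image(n); cv2.imwrite(f'pics/{n}0.png',im['image'][:,:,::-1])
    print(n,{k:v for k,v in im.items() if k!='image'})
    np.save(f'{n}0.npy',im,allow_pickle=True)
print(ctrl.get_obs())
E
```

```text
pics
top {'fovy': 47.74699254296186, 'cx': 309.5896734308319, 'cy': 203.10645243937984, 'k1': -0.008890114384025902, 'xyz': array([ 0.29478944, -0.05189519,  1.12595489]), 'attitude': array([ 0.16560409, -0.12260316, -1.57887889])}
side {'fovy': 53.62954142138271, 'cx': 313.9926608686062, 'cy': 199.25224127831143, 'k1': -0.06124569502628368, 'xyz': array([ 0.20799006, -0.83358008,  0.63814619]), 'attitude': array([ 0.96881054, -0.16172518, -0.36085318])}
{'t': 0.1, 'q': array([-1.40899555e+00,  5.32740322e-02,  1.61419028e+00, -2.91680841e-05,
        1.47600358e+00, -1.18993250e-01]), 'dq': array([ 0.00113266, -0.00090802, -0.00281204,  0.00174432,  0.00211504,
       -0.00153274]), 'effort': array([-6.95836352e-04, -3.94904959e+01, -3.71366322e+01, -1.58346743e-04,
        3.96289834e-03, -8.54556447e-06]), 'tool_pos': array([ 0.17310172, -0.5999471 ,  0.23017632]), 'tool_rot': array([-3.10882465e+00, -4.39364712e-01,  1.08574440e-04]), 'contact_force': array([-1.21637682, -0.17437768, -0.39257838]), 'wrist_torque': array([0.02258386, 0.01578037, 0.0154166 ]), 'grip_force': 0.0, 'opening': 0.08547417917661344}
```

View pics/top0.png

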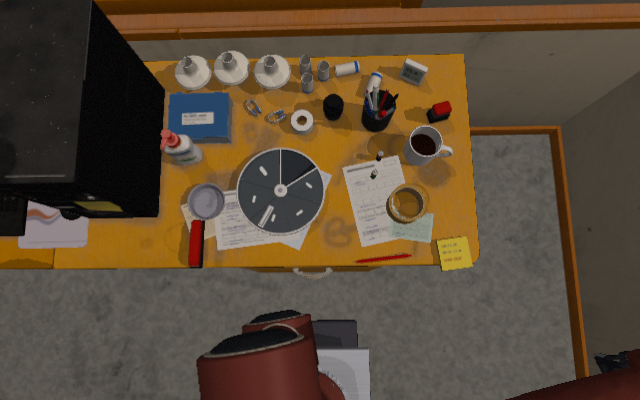

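View pics/side0.png

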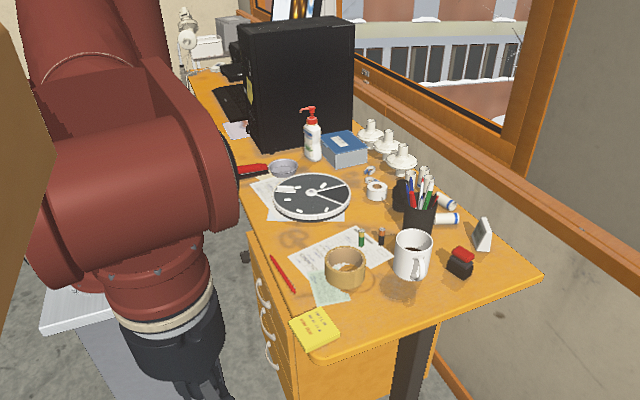

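The top view shows the dial at about (281,190), the dish at (206,202) to its left, the rib near (266,215) and the opening to the upper right, with a dark wall near (302,170). Next I'll enlarge the dial.

Run:
```python
from h import *
im=np.load('top0.npy',allow_pickle=True).item()
I=im['image'][:,:,::-1]
c=cv2.resize(I[140:245,180:335],None,fx=5,fy=5,interpolation=cv2.INTER_CUBIC)
cv2.imwrite('pics/crop0.png',c)
# dial ellipse: white rim outline fit
print(plane(im,[[281,190]],0.026),plane(im,[[206,202]],0.024))
```

```text
[[0.53319698 0.04818295 0.026     ]] [[0.50607481 0.23624611 0.024     ]]
```

View pics/crop0.png

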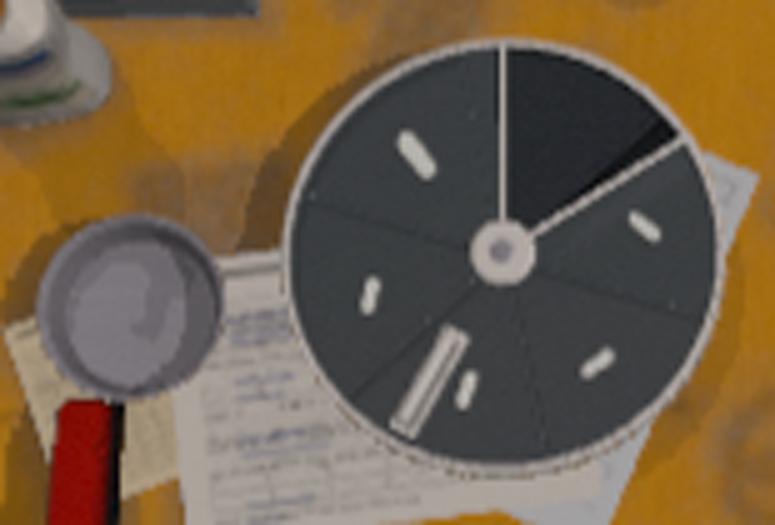

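The enlarged view shows the large capsule at crop (417,155), upper left. The opening runs between edges (502,47) and (683,140). The rib is at (430,380), the dish at (130,305), and pocket walls are seen at (310,200), (350,400), (545,445) and (700,320).

```bash
cat > m.py <<'E'
from h import *
im=np.load('top0.npy',allow_pickle=True).item()
I=im['image'].astype(int)
def c(p): return (np.array(p,float).reshape(-1,2)+.5)/5-.5+[180,140]
# rim: outermost edge of cover -> ellipse extremes by bright grey mask
# outer rim in crop, by hand around
rim=c([[283,255],[502,38],[722,250],[505,476],[345,100],[660,100],[350,417],[655,417]])
P=plane(im,rim,0.026)[:,:2]
A=np.c_[2*P,np.ones(len(P))]; s=np.linalg.lstsq(A,(P**2).sum(1),rcond=None)[0]
print('rim c',s[:2],'r',np.sqrt(s[2]+s[:2]@s[:2]))
hub=plane(im,c([502,253]),0.031)[0,:2]; print('hub',hub)
C=(s[:2]+hub)/2
def ang(p,z):
    d=plane(im,c(p),z)[0,:2]-C; return np.degrees(np.arctan2(d[1],d[0]))%360,np.hypot(*d)
for p in [(310,200),(350,400),(545,445),(700,320)]: print('wall',ang(p,.022))
for p in [(502,47),(502,130),(683,137),(600,190)]: print('edge',ang(p,.026))
for p in [(457,333),(404,429),(430,380)]: print('rib',ang(p,.043))
def blob(x0,x1,y0,y1,z,thr=150):
    m=(I[y0:y1,x0:x1].min(2)>thr).astype(np.uint8)
    n,l,st,ce=cv2.connectedComponentsWithStats(m); k=1+np.argmax(st[1:,4])
    v,u=np.where(l==k); uv=np.c_[u+x0,v+y0]; Q=plane(im,uv,z)[:,:2]; mu=Q.mean(0)
    w,V=np.linalg.eigh(np.cov((Q-mu).T)); d=mu-C
    ax=np.degrees(np.arctan2(V[1,1],V[0,1]))%180
    print('blob n',len(uv),'c',mu,'len',np.sqrt(12*w[::-1]),'axis',ax,'pol',np.degrees(np.arctan2(d[1],d[0]))%360,np.hypot(*d)); return mu
blob(257,270,163,179,.0093,130)
blob(250,257,194,204,.0075,130); blob(305,315,180,190,.0075,130);blob(295,304,208,217,.0075,130);blob(270,276,212,223,.0075,130)
# dish rim
rd=c([[37,307],[225,305],[130,212],[128,400],[65,240],[195,240],[65,373],[195,371]])
P=plane(im,rd,0.024)[:,:2];A=np.c_[2*P,np.ones(len(P))]; s=np.linalg.lstsq(A,(P**2).sum(1),rcond=None)[0]
print('dish',s[:2],np.sqrt(s[2]+s[:2]@s[:2]),'C',C)
E
python3 m.py
python3 - <<'E'
from h import *
im=np.load('side0.npy',allow_pickle=True).item()
c=im['image'][140:260,225:400,::-1]
cv2.imwrite('pics/crop1.png',cv2.resize(c,None,fx=4.5,fy=4.5,interpolation=cv2.INTER_CUBIC))
E
```

```text
rim c [0.53292485 0.05077915] r 0.11138222131732195
hub [0.53164661 0.05021606]
wall (np.float64(72.78944136296835), np.float64(0.10221904680281271))
wall (np.float64(133.44592151500385), np.float64(0.10463749436207215))
wall (np.float64(192.26552801205244), np.float64(0.0979985521689991))
wall (np.float64(250.69413471290298), np.float64(0.10389779371745603))
edge (np.float64(0.190292450682933), np.float64(0.10736869166858028))
edge (np.float64(0.2560570745449604), np.float64(0.06384026054233796))
edge (np.float64(302.78947399790167), np.float64(0.10810922553008574))
edge (np.float64(303.08292064228414), np.float64(0.05843238802991803))
rib (np.float64(154.34809254845678), np.float64(0.04749266485940724))
rib (np.float64(152.80495511658023), np.float64(0.10084131201819359))
rib (np.float64(152.95273895351272), np.float64(0.07392511968235549))
blob n 35 c [0.58822686 0.09609645] len [0.02451854 0.00949228] axis 36.44834522489194 pol 39.18423627656929 0.07217107646531347
blob n 16 c [0.51619187 0.11947412] len [0.01776936 0.00643511] axis 169.7058386872213 pol 103.13350154901134 0.07082917325579217
blob n 18 c [ 0.54902481 -0.0200399 ] len [0.01710409 0.00678105] axis 47.90723626331955 pol 283.34977717128737 0.07249646001116045
blob n 16 c [0.47995873 0.00356845] len [0.01581507 0.00654931] axis 127.93861801968026 pol 221.8871509615963 0.0702884118719517
blob n 15 c [0.46622312 0.07057344] len [0.01697937 0.00592978] axis 162.2562178975028 pol 163.09644032047825 0.06904568871012076
dish [0.5095354  0.23729774] 0.047307620230935224 C [0.53228573 0.05049761]
```

View pics/crop1.png

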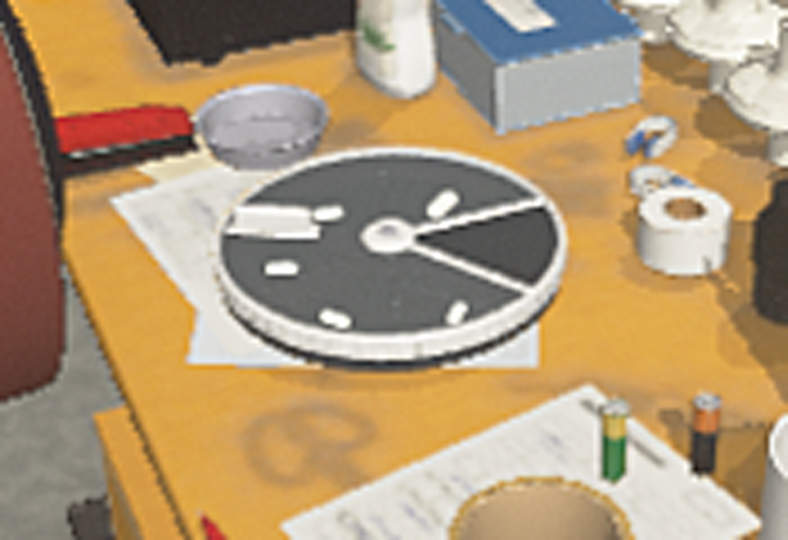

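The side view confirms it. The large capsule sits behind the opening at crop (442,205), the rib is at (275,220), and the dish lies beyond at (262,125).

The dial is at (0.532,0.0505) with its yaw near 162°, so the blank sector is at 342°. The opening is at about 332° and the large capsule is at 39°. I'll grip the rib and turn it about +68°.

```bash
cat > go.py <<'E'
import sys; from h import *
# usage: go.py x y z xdir_deg ... waypoints ; prints offset/rotation in tool axes from measured pose
def rel(wps):
    o=ctrl.get_obs(); R0=R.from_rotvec(o['tool_rot']); p=np.array(o['tool_pos'])
    for x,y,z,a in wps:
        a=np.radians(a); T=np.array([[np.cos(a),np.sin(a),0],[np.sin(a),-np.cos(a),0],[0,0,-1]]).T
        T=np.c_[[np.cos(a),np.sin(a),0],[np.sin(a),-np.cos(a),0],[0,0,-1]]
        r=(R0.inv()*R.from_matrix(T)).as_rotvec()
        print((R0.inv().apply(np.array([x,y,z])-p)*1000).round(1),r.round(3))
    X=R0.as_matrix()[:,0]
    print('now',p.round(4),'xdir',np.degrees(np.arctan2(X[1],X[0])).round(2),'t',o['t'],'F',np.round(o['contact_force'],1),'open',round(o['opening'],4),'grip',o['grip_force'])
if __name__=='__main__':
    v=[float(s) for s in sys.argv[1:]]; rel(np.reshape(v,(-1,4)))
E
python3 go.py .32 -.258 .25 -5  .466 .084 .13 -27
python3 - <<'E'
from h import *
im=np.load('top0.npy',allow_pickle=True).item()
print('sanitiser base/top',plane(im,[[190,160]],0),plane(im,[[172,137]],.18),'stapler',plane(im,[[196,222],[196,266]],.038))
E
```

```text
[ 235.9 -287.9  -19.2] [-0.002  0.     0.368]
[ 470.9 -575.8  101.3] [-0.002  0.001  0.752]
now [ 0.1731 -0.5999  0.2302] xdir 16.09 t 0.1 F [-1.2 -0.2 -0.4] open 0.0855 grip 0.0
sanitiser base/top [[0.6226275  0.28803554 0.        ]] [[0.62369377 0.27591402 0.18      ]] stapler [[0.45390045 0.25570485 0.038     ]
 [0.3469627  0.25193185 0.038     ]]
```

```bash
python3 -m handwheel '[{"gripper":0,"offset":[38,-46,-20],"rotation":[0,0,0.05]},{"gripper":0,"offset":[76,-93,-20],"rotation":[0,0,0.1]},{"gripper":0,"offset":[114,-139,-20],"rotation":[0,0,0.15]},{"gripper":0,"offset":[150,-185,-20],"rotation":[0,0,0.22]},{"gripper":0,"offset":[188,-231,-20],"rotation":[0,0,0.3]},{"gripper":0,"offset":[226,-277,-20],"rotation":[0,0,0.36]},{"gripper":0,"offset":[264,-323,-20],"rotation":[0,0,0.42]},{"gripper":0,"offset":[300,-368,-20],"rotation":[0,0,0.48]}]' 40; python3 go.py .466 .084 .13 -27
```

```text
t: 1.1
tool_pos: [0.3597, -0.1618, 0.251]
tool_rot: [3.126, -0.316, 0.0]
contact_force: [0.2, -0.1, 0.0]
opening: 0.0428
grip_force: 0.0
[  54.9 -262.2  121. ] [-0.   -0.    0.27]
now [ 0.3597 -0.1618  0.251 ] xdir -11.55 t 1.1 F [ 0.2 -0.1  0. ] open 0.0428 grip 0.0
```

```bash
python3 -m handwheel '[{"gripper":0.2,"offset":[11,-52,24],"rotation":[0,0,0.05]},{"gripper":0.2,"offset":[22,-105,48],"rotation":[0,0,0.1]},{"gripper":0.2,"offset":[33,-157,73],"rotation":[0,0,0.15]},{"gripper":0.2,"offset":[44,-210,97],"rotation":[0,0,0.2]},{"gripper":0.2,"offset":[55,-262,121],"rotation":[0,0,0.27]},{"gripper":0.2,"offset":[55,-262,121],"rotation":[0,0,0.27]},{"gripper":0.2,"offset":[55,-262,121],"rotation":[0,0,0.27]},{"gripper":0.2,"offset":[55,-262,121],"rotation":[0,0,0.27]}]'; python3 go.py .466 .084 .031 -27
python3 - <<'E'
from h import *
im=ctrl.get_image('wrist'); cv2.imwrite('pics/w1.png',im['image'][:,:,::-1]); np.save('w1.npy',im,allow_pickle=True)
C=np.array([.5323,.0505])
a=np.radians(153); u=np.array([np.cos(a),np.sin(a)])
print(proj(im,[[*(C+u*r),.043] for r in (49,74,99)] if 0 else [[*(C+u*r),.043] for r in (.049,.074,.099)]), proj(im,[[.5323,.0505,.031],[.588,.096,.0093]]))
E
```

```text
t: 2.1
tool_pos: [0.4656, 0.0812, 0.1312]
tool_rot: [-3.055, 0.732, -0.003]
contact_force: [0.0, 0.1, 0.7]
opening: 0.0343
grip_force: 0.0
[ -1.1  -2.7 100.2] [-0.001 -0.002  0.001]
now [0.4656 0.0812 0.1312] xdir -26.97 t 2.1 F [0.  0.1 0.7] open 0.0343 grip 0.0
[[319.37586789 166.7570992 ]
 [319.47863775 202.96893476]
 [319.57485868 237.18133132]] [[319.40676795  89.51414521]
 [224.32166284  45.93425529]]
```

View pics/w1.png

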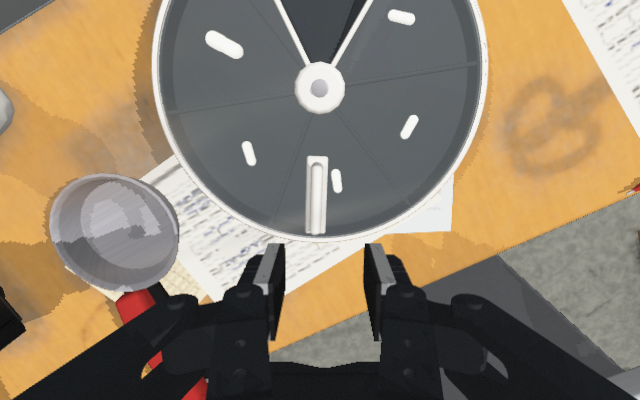

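The wrist view shows the hub at (319,88), the rib at x≈317 (rows 157–234), the large capsule at (224,45) and pocket walls near (480,63), (167,112) and (408,205). All of it lies within about 2 mm of prediction. I'll descend astride the rib at about 151.5° and compute refined angles.

```bash
cat > m2.py <<'E'
from h import *
im=np.load('w1.npy',allow_pickle=True).item()
C=plane(im,[[319.5,88]],.031)[0,:2]; print('hub',C)
P=plane(im,[[153,75],[487,70],[319,241],[200,202],[440,199]],.026)[:,:2]
A=np.c_[2*P,np.ones(len(P))]; s=np.linalg.lstsq(A,(P**2).sum(1),rcond=None)[0]
print('rim',s[:2],np.sqrt(s[2]+s[:2]@s[:2]))
def ang(p,z):
    d=plane(im,[p],z)[0,:2]-C; return round(np.degrees(np.arctan2(d[1],d[0]))%360,2),round(np.hypot(*d),4)
for p in [(477,64),(167,111),(408,205),(230,205)]: print('wall',p,ang(p,.022))
for p in [(274,0),(372,0)]: print('edge',ang(p,.026))
for p in [(317,160),(316,232)]: print('rib',ang(p,.043))
I=im['image'].astype(int)
for (x0,x1,y0,y1,z) in [(200,250,25,65,.0093),(240,260,138,170,.0075),(329,345,167,196,.0075),(398,422,110,143,.0075),(385,418,8,28,.0075)]:
    m=(I[y0:y1,x0:x1].min(2)>160); v,u=np.where(m); Q=plane(im,np.c_[u+x0,v+y0],z)[:,:2]; mu=Q.mean(0);d=mu-C
    w,V=np.linalg.eigh(np.cov((Q-mu).T)); print('cap',mu.round(4),(np.sqrt(12*w[::-1])*1e3).round(1),'axis',np.degrees(np.arctan2(V[1,1],V[0,1]))%180,'pol',np.degrees(np.arctan2(d[1],d[0]))%360,np.hypot(*d))
P=plane(im,[[50,228],[180,226],[118,173],[108,293],[70,190],[165,270]],.024)[:,:2]
A=np.c_[2*P,np.ones(len(P))]; s=np.linalg.lstsq(A,(P**2).sum(1),rcond=None)[0]
print('dish',s[:2],np.sqrt(s[2]+s[:2]@s[:2]))
E
python3 m2.py; python3 go.py .467 .0845 .031 -28
```

```text
hub [0.53311418 0.05001367]
rim [0.53019969 0.05175369] 0.11170074356813164
wall (477, 64) (np.float64(251.36), np.float64(0.1058))
wall (167, 111) (np.float64(71.2), np.float64(0.1064))
wall (408, 205) (np.float64(191.31), np.float64(0.1055))
wall (230, 205) (np.float64(114.13), np.float64(0.1065))
edge (np.float64(1.37), np.float64(0.0597))
edge (np.float64(300.96), np.float64(0.0621))
rib (np.float64(150.97), np.float64(0.0455))
rib (np.float64(151.48), np.float64(0.0961))
cap [0.5891 0.0959] [25.6 10.1] axis 35.60504293123327 pol 39.380828061153856 0.07238924653050569
cap [0.5163 0.119 ] [17.9  7.2] axis 166.18265053034162 pol 103.66507869717516 0.07098145648400359
cap [0.4675 0.0696] [17.9  6.9] axis 161.4926881282757 pol 163.37034940996875 0.06853037637878975
cap [0.4796 0.0037] [17.8  7.3] axis 125.3711330917411 pol 220.8956080675786 0.0708094386825901
cap [ 0.5497 -0.0205] [17.6  7.2] axis 51.21498526320559 pol 283.21621571548604 0.07238968368205499
dish [0.50768963 0.23570632] 0.047809187585355885
[ -0.5  -3.6 100.3] [-0.001 -0.002  0.018]
now [0.4656 0.0811 0.1313] xdir -26.99 t 2.15 F [-0.4 -0.9  0.7] open 0.0341 grip 0.0
```

```bash
python3 -m handwheel '[{"gripper":0.2,"offset":[-0.5,-5,40],"rotation":[0,0,0.03]},{"gripper":0.2,"offset":[-0.5,-5,75],"rotation":[0,0,0.03]},{"gripper":0.2,"offset":[-0.5,-5,100],"rotation":[0,0,0.03]},{"gripper":0.2,"offset":[-0.5,-5,100],"rotation":[0,0,0.03]},{"gripper":0.6,"offset":[-0.5,-5,100],"rotation":[0,0,0.03]},{"gripper":1,"offset":[-0.5,-5,100],"rotation":[0,0,0.03]},{"gripper":1,"offset":[-0.5,-5,100],"rotation":[0,0,0.03]},{"gripper":1,"offset":[-0.5,-5,100],"rotation":[0,0,0.03]}]' 20
python3 - <<'E'
from go import *
C=np.array([.5325,.0505])
rel([[C[0]-.074*np.cos(np.radians(a)),C[1]-.074*np.sin(np.radians(a)),.031,a] for a in np.linspace(-28.7,40,9)])
E
```

```text
t: 3.15
tool_pos: [0.4685, 0.0865, 0.0323]
tool_rot: [-3.044, 0.776, -0.005]
contact_force: [-1.7, -1.9, 5.9]
opening: 0.0071
grip_force: 24.6
[-0.6  0.9  1.3] [-0.001 -0.003  0.002]
[ 0.2 11.9  1.3] [-0.001 -0.003 -0.148]
[ 2.7 22.8  1.3] [-0.    -0.003 -0.298]
[ 6.7 33.1  1.3] [-0.    -0.003 -0.448]
[12.2 42.7  1.3] [ 0.    -0.003 -0.598]
[19.1 51.3  1.3] [ 0.    -0.003 -0.748]
[27.3 58.9  1.3] [ 0.001 -0.003 -0.898]
[36.4 65.1  1.3] [ 1.000e-03 -3.000e-03 -1.048e+00]
[46.4 69.9  1.4] [ 1.000e-03 -3.000e-03 -1.197e+00]
now [0.4685 0.0865 0.0323] xdir -28.61 t 3.15 F [-1.7 -1.9  5.9] open 0.0071 grip 24.592244625091553
```

```bash
python3 -m handwheel '[{"gripper":1,"offset":[0.8,11,0],"rotation":[0,0,-0.148]},{"gripper":1,"offset":[3.2,22,0],"rotation":[0,0,-0.298]},{"gripper":1,"offset":[7.2,32,0],"rotation":[0,0,-0.448]},{"gripper":1,"offset":[12.7,41.7,0],"rotation":[0,0,-0.598]},{"gripper":1,"offset":[19.6,50.4,0],"rotation":[0,0,-0.748]},{"gripper":1,"offset":[27.8,58,0],"rotation":[0,0,-0.898]},{"gripper":1,"offset":[37,64.2,0],"rotation":[0,0,-1.048]},{"gripper":1,"offset":[47,69,0],"rotation":[0,0,-1.197]}]'; python3 go.py
```

```text
t: 4.15
tool_pos: [0.4764, 0.0023, 0.0323]
tool_rot: [2.947, 1.08, 0.001]
contact_force: [-2.2, -3.9, 7.9]
opening: 0.0072
grip_force: 24.7
now [0.4764 0.0023 0.0323] xdir 40.27 t 4.15 F [-2.2 -3.9  7.9] open 0.0072 grip 24.673150777816772
```

```bash
python3 -m handwheel '[{"gripper":1,"offset":[0,0,0],"rotation":[0,0,0]},{"gripper":1,"offset":[0,0,0],"rotation":[0,0,0]},{"gripper":0.2,"offset":[0,0,0],"rotation":[0,0,0]},{"gripper":0.2,"offset":[0,0,0],"rotation":[0,0,0]},{"gripper":0.2,"offset":[0,0,0],"rotation":[0,0,0]},{"gripper":0.2,"offset":[0,0,-30],"rotation":[0,0,0]},{"gripper":0.2,"offset":[0,0,-80],"rotation":[0,0,0]},{"gripper":0.2,"offset":[0,0,-120],"rotation":[0,0,0]}]'; python3 go.py .588 .096 .09 36.5
python3 - <<'E'
from h import *
for n in ('wrist','top'):
    im=ctrl.get_image(n); np.save(f'{n}2.npy',im,allow_pickle=True); cv2.imwrite(f'pics/{n}2.png',im['image'][:,:,::-1])
E
```

```text
t: 5.15
tool_pos: [0.4754, 0.0039, 0.1519]
tool_rot: [2.952, 1.074, 0.001]
contact_force: [0.4, -0.4, -0.3]
opening: 0.034
grip_force: 0.0
[145.4   1.8  62. ] [ 0.    -0.001  0.061]
now [0.4754 0.0039 0.1519] xdir 40.0 t 5.15 F [ 0.4 -0.4 -0.3] open 0.034 grip 0.0
```

View pics/wrist2.png

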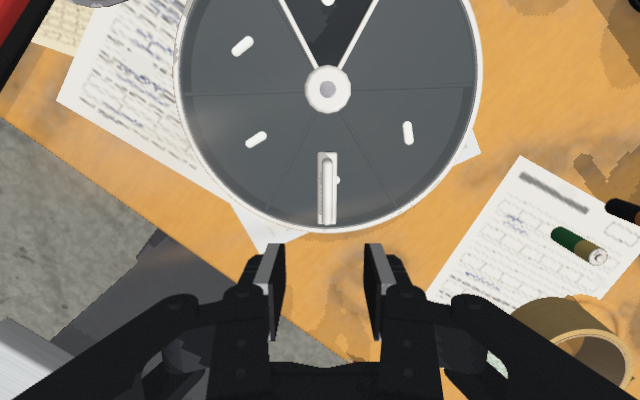

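The opening (edges from the hub at (328,88) up to (278,0) and (378,0)) now stands over the large capsule at (328,0). Next I'll move above it.

```bash
python3 -m handwheel '[{"gripper":0.4,"offset":[50,0,0],"rotation":[0,0,0.06]},{"gripper":0.4,"offset":[100,1,0],"rotation":[0,0,0.06]},{"gripper":0.4,"offset":[146,2,0],"rotation":[0,0,0.06]},{"gripper":0.4,"offset":[146,2,40],"rotation":[0,0,0.06]},{"gripper":0.4,"offset":[146,2,80],"rotation":[0,0,0.06]},{"gripper":0.4,"offset":[146,2,80],"rotation":[0,0,0.06]},{"gripper":0.4,"offset":[146,2,80],"rotation":[0,0,0.06]},{"gripper":0.4,"offset":[146,2,80],"rotation":[0,0,0.06]}]'; python3 go.py .5887 .096 .007 36.5
python3 - <<'E'
from h import *
for n in ('side','wrist'):
    im=ctrl.get_image(n); np.save(f'{n}3.npy',im,allow_pickle=True)
    if n=='wrist': print(proj(im,[[.5887,.096,.0093],[.5325,.0505,.031]])); w=im['image'][:,:,::-1]
    else: 
        u,v=proj(im,[[.588,.096,.01]])[0].astype(int); s=im['image'][max(v-60,0):v+60,u-80:u+80,::-1]
cv2.imwrite('pics/c3.png',np.hstack([cv2.resize(s,(400,300),interpolation=cv2.INTER_CUBIC),cv2.resize(w,(400,300))]))
E
```

```text
t: 6.25
tool_pos: [0.59, 0.096, 0.0727]
tool_rot: [2.982, 0.984, 0.006]
contact_force: [0.2, 0.0, -0.0]
opening: 0.0258
grip_force: 0.0
[-1.3 -0.9 65.7] [ 0.002 -0.003  0.001]
now [0.59   0.096  0.0727] xdir 36.54 t 6.25 F [ 0.2  0.  -0. ] open 0.0258 grip 0.0
[[323.60839981 215.68110205]
 [328.74468754 339.48158005]]
```

View pics/c3.png

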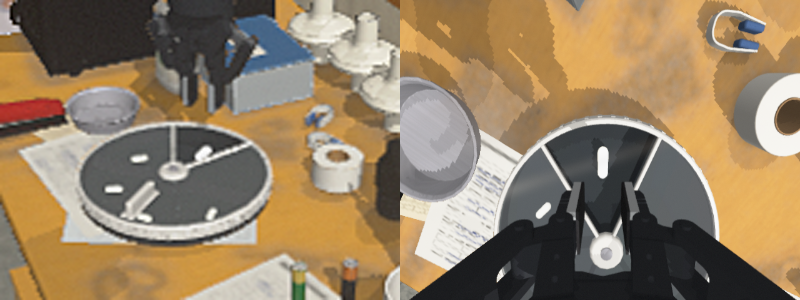

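The wrist panel shows the capsule at about (325,216) in the full image, inside the opening and lined up with the fingers. Prediction was (324,216), so I'll descend.

```bash
python3 -m handwheel '[{"gripper":0.4,"offset":[-1,-0.5,25],"rotation":[0,0,0]},{"gripper":0.4,"offset":[-1,-0.5,45],"rotation":[0,0,0]},{"gripper":0.4,"offset":[-1,-0.5,58],"rotation":[0,0,0]},{"gripper":0.4,"offset":[-1,-0.5,66],"rotation":[0,0,0]},{"gripper":0.4,"offset":[-1,-0.5,66],"rotation":[0,0,0]},{"gripper":0.55,"offset":[-1,-0.5,66],"rotation":[0,0,0]},{"gripper":0.65,"offset":[-1,-0.5,66],"rotation":[0,0,0]},{"gripper":0.65,"offset":[-1,-0.5,66],"rotation":[0,0,0]}]' 20; python3 go.py
```

```text
t: 7.35
tool_pos: [0.5874, 0.0958, 0.0044]
tool_rot: [2.983, 0.985, 0.0]
contact_force: [-0.2, 0.6, -0.0]
opening: 0.0154
grip_force: 0.0
now [0.5874 0.0958 0.0044] xdir 36.54 t 7.35 F [-0.2  0.6 -0. ] open 0.0154 grip 0.0
```

```bash
python3 -m handwheel '[{"gripper":0.65,"offset":[0,0,-2],"rotation":[0,0,0]},{"gripper":0.8,"offset":[0,0,-2],"rotation":[0,0,0]},{"gripper":1,"offset":[0,0,-2],"rotation":[0,0,0]},{"gripper":1,"offset":[0,0,-2],"rotation":[0,0,0]},{"gripper":1,"offset":[0,0,-2],"rotation":[0,0,0]},{"gripper":1,"offset":[0,0,-2],"rotation":[0,0,0]},{"gripper":1,"offset":[0,0,-2],"rotation":[0,0,0]},{"gripper":1,"offset":[0,0,-2],"rotation":[0,0,0]}]' 20; python3 go.py
```

```text
t: 8.35
tool_pos: [0.5876, 0.0959, 0.0066]
tool_rot: [2.983, 0.985, 0.001]
contact_force: [-0.8, 0.4, 4.1]
opening: 0.0091
grip_force: 19.9
now [0.5876 0.0959 0.0066] xdir 36.54 t 8.35 F [-0.8  0.4  4.1] open 0.0091 grip 19.924803972244263
```

```bash
python3 -m handwheel '[{"gripper":1,"offset":[0,0,-8],"rotation":[0,0,0]},{"gripper":1,"offset":[0,0,-20],"rotation":[0,0,0]},{"gripper":1,"offset":[0,0,-35],"rotation":[0,0,0]},{"gripper":1,"offset":[0,0,-55],"rotation":[0,0,0]},{"gripper":1,"offset":[0,0,-75],"rotation":[0,0,0]},{"gripper":1,"offset":[0,0,-90],"rotation":[0,0,0]},{"gripper":1,"offset":[0,0,-90],"rotation":[0,0,0]},{"gripper":1,"offset":[0,0,-90],"rotation":[0,0,0]}]'; python3 go.py .5085 .2365 .09 36.5
```

```text
t: 9.35
tool_pos: [0.5868, 0.0958, 0.0957]
tool_rot: [-2.983, -0.985, 0.002]
contact_force: [-0.1, -0.7, -0.6]
opening: 0.0094
grip_force: 19.6
[  20.8 -159.7    5.8] [-0.001  0.001  0.001]
now [0.5868 0.0958 0.0957] xdir 36.54 t 9.35 F [-0.1 -0.7 -0.6] open 0.0094 grip 19.568779170513153
```

```bash
python3 -m handwheel '[{"gripper":1,"offset":[4,-30,0],"rotation":[0,0,0]},{"gripper":1,"offset":[8,-60,0],"rotation":[0,0,0]},{"gripper":1,"offset":[12,-90,0],"rotation":[0,0,0]},{"gripper":1,"offset":[16,-120,0],"rotation":[0,0,0]},{"gripper":1,"offset":[19,-145,0],"rotation":[0,0,0]},{"gripper":1,"offset":[21,-160,0],"rotation":[0,0,0]},{"gripper":1,"offset":[21,-160,0],"rotation":[0,0,0]},{"gripper":1,"offset":[21,-160,0],"rotation":[0,0,0]}]'; python3 go.py .5085 .2365 .007 36.5
python3 - <<'E'
from h import *
out=[]
for n in ('top','wrist','side'):
    im=ctrl.get_image(n); np.save(f'{n}4.npy',im,allow_pickle=True)
    u,v=proj(im,[[.5085,.2365,.024]])[0].astype(int); print(n,u,v)
    a=im['image'][:,:,::-1]; h=60 if n!='wrist' else 140
    a=a[max(0,v-h):v+h,max(0,u-h):u+h]
    out.append(cv2.resize(a,(265,265),interpolation=cv2.INTER_CUBIC))
cv2.imwrite('pics/c4.png',np.hstack(out))
E
```

```text
t: 10.35
tool_pos: [0.5092, 0.2363, 0.0961]
tool_rot: [2.983, 0.984, -0.0]
contact_force: [-0.7, 0.1, -0.4]
opening: 0.0093
grip_force: 19.6
[-0.4 -0.6 89.1] [0. 0. 0.]
now [0.5092 0.2363 0.0961] xdir 36.52 t 10.35 F [-0.7  0.1 -0.4] open 0.0093 grip 19.592320024967194
top 205 201
wrist 323 210
side 282 165
```

View pics/c4.png

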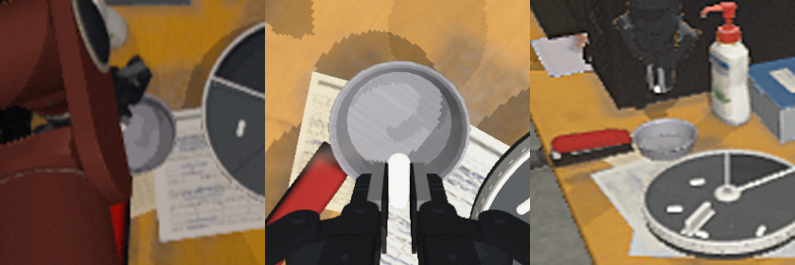

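The wrist panel shows the capsule held between the pads with the dish centred as predicted. I'll lower it slowly.

```bash
python3 -m handwheel '[{"gripper":1,"offset":[0,-0.5,25],"rotation":[0,0,0]},{"gripper":1,"offset":[0,-0.5,48],"rotation":[0,0,0]},{"gripper":1,"offset":[0,-0.5,66],"rotation":[0,0,0]},{"gripper":1,"offset":[0,-0.5,76],"rotation":[0,0,0]},{"gripper":1,"offset":[0,-0.5,82],"rotation":[0,0,0]},{"gripper":1,"offset":[0,-0.5,86],"rotation":[0,0,0]},{"gripper":1,"offset":[0,-0.5,86],"rotation":[0,0,0]},{"gripper":1,"offset":[0,-0.5,86],"rotation":[0,0,0]}]'; python3 go.py
```

```text
t: 11.5
tool_pos: [0.5091, 0.2375, 0.0109]
tool_rot: [2.983, 0.985, 0.002]
contact_force: [-0.8, 0.6, -0.7]
opening: 0.0095
grip_force: 19.6
now [0.5091 0.2375 0.0109] xdir 36.55 t 11.5 F [-0.8  0.6 -0.7] open 0.0095 grip 19.593020975589752
```

```bash
python3 -m handwheel '[{"gripper":1,"offset":[0,0,1],"rotation":[0,0,0]},{"gripper":1,"offset":[0,0,2],"rotation":[0,0,0]},{"gripper":1,"offset":[0,0,3],"rotation":[0,0,0]},{"gripper":1,"offset":[0,0,4],"rotation":[0,0,0]},{"gripper":1,"offset":[0,0,4.5],"rotation":[0,0,0]},{"gripper":1,"offset":[0,0,4.5],"rotation":[0,0,0]},{"gripper":1,"offset":[0,0,4.5],"rotation":[0,0,0]},{"gripper":1,"offset":[0,0,4.5],"rotation":[0,0,0]}]'; python3 go.py
```

```text
t: 12.5
tool_pos: [0.5087, 0.2373, 0.0059]
tool_rot: [-2.983, -0.985, -0.0]
contact_force: [0.9, -0.2, 0.1]
opening: 0.0096
grip_force: 19.6
now [0.5087 0.2373 0.0059] xdir 36.54 t 12.5 F [ 0.9 -0.2  0.1] open 0.0096 grip 19.592105448246002
```

```bash
python3 -m handwheel '[{"gripper":1,"offset":[0,0,0.3],"rotation":[0,0,0]},{"gripper":1,"offset":[0,0,0.6],"rotation":[0,0,0]},{"gripper":1,"offset":[0,0,0.8],"rotation":[0,0,0]},{"gripper":1,"offset":[0,0,0.8],"rotation":[0,0,0]},{"gripper":1,"offset":[0,0,0.8],"rotation":[0,0,0]},{"gripper":1,"offset":[0,0,0.8],"rotation":[0,0,0]},{"gripper":1,"offset":[0,0,0.8],"rotation":[0,0,0]},{"gripper":1,"offset":[0,0,0.8],"rotation":[0,0,0]}]'; python3 go.py
```

```text
t: 13.5
tool_pos: [0.5088, 0.2373, 0.0056]
tool_rot: [2.983, 0.985, -0.0]
contact_force: [-2.3, -1.4, 5.1]
opening: 0.0096
grip_force: 20.1
now [0.5088 0.2373 0.0056] xdir 36.54 t 13.5 F [-2.3 -1.4  5.1] open 0.0096 grip 20.123391151428223
```

Contact is light at about 5 N, so I'll release slowly and lift.

```bash
python3 -m handwheel '[{"gripper":0.75,"offset":[0,0,0],"rotation":[0,0,0]},{"gripper":0.7,"offset":[0,0,0],"rotation":[0,0,0]},{"gripper":0.6,"offset":[0,0,0],"rotation":[0,0,0]},{"gripper":0.5,"offset":[0,0,0],"rotation":[0,0,0]},{"gripper":0.5,"offset":[0,0,0],"rotation":[0,0,0]},{"gripper":0.5,"offset":[0,0,-15],"rotation":[0,0,0]},{"gripper":0.5,"offset":[0,0,-50],"rotation":[0,0,0]},{"gripper":0.5,"offset":[0,0,-100],"rotation":[0,0,0]}]'
python3 - <<'E'
from go import *
im=ctrl.get_image('wrist'); np.save('w5.npy',im,allow_pickle=True)
u,v=proj(im,[[.5085,.2365,.008]])[0].astype(int); I=im['image'].astype(int)
m=(I.min(2)>190).astype(np.uint8); m[:max(0,v-60)]=0;m[v+60:]=0;m[:,:u-60]=0;m[:,u+60:]=0
n,l,st,ce=cv2.connectedComponentsWithStats(m); print((u,v),st[1:][st[1:,4]>60]); 
for k in range(1,n):
    if st[k,4]>60: print(ce[k],plane(im,[ce[k]],.0083))
rel([[.4785,.008,.13,40.0]])
E
```

```text
t: 14.5
tool_pos: [0.5076, 0.237, 0.1056]
tool_rot: [-2.983, -0.985, 0.004]
contact_force: [-0.2, -0.1, -0.3]
opening: 0.0214
grip_force: 0.0
(np.int64(326), np.int64(197)) [[318 177  16  38 529]
 [376 238  10  19  78]]
[325.20982987 195.03969754] [[0.50950577 0.23816036 0.0083    ]]
[381.74358974 248.21794872] [[0.50166766 0.18063195 0.0083    ]]
[-164.8  165.   -16.3] [ 0.004 -0.011 -0.06 ]
now [0.5128 0.2387 0.1149] xdir 36.56 t 14.55 F [4.1 1.8 4.5] open 0.0216 grip 0.0
```

The capsule lies in the middle of the dish at (0.5095,0.238), the requested place. Now back to the rib.

```bash
python3 -m handwheel '[{"gripper":0.2,"offset":[-40,40,-24],"rotation":[0,0,-0.06]},{"gripper":0.2,"offset":[-80,80,-24],"rotation":[0,0,-0.06]},{"gripper":0.2,"offset":[-120,120,-24],"rotation":[0,0,-0.06]},{"gripper":0.2,"offset":[-150,152,-24],"rotation":[0,0,-0.06]},{"gripper":0.2,"offset":[-165.5,168.5,-24],"rotation":[0,0,-0.06]},{"gripper":0.2,"offset":[-165.5,168.5,-24],"rotation":[0,0,-0.06]},{"gripper":0.2,"offset":[-165.5,168.5,-24],"rotation":[0,0,-0.06]},{"gripper":0.2,"offset":[-165.5,168.5,-24],"rotation":[0,0,-0.06]}]'
python3 - <<'E'
from go import *
im=ctrl.get_image('wrist'); np.save('w6.npy',im,allow_pickle=True); cv2.imwrite('pics/w6.png',im['image'][:,:,::-1])
rel([[.476,.0035,.032,40.0]])
E
```

```text
t: 15.55
tool_pos: [0.4762, 0.0042, 0.1292]
tool_rot: [-2.952, -1.076, -0.001]
contact_force: [0.1, 0.3, 0.0]
opening: 0.0341
grip_force: 0.0
[-0.6  0.5 97.1] [-0.    -0.     0.001]
now [0.4761 0.0042 0.1291] xdir 40.06 t 15.6 F [-0.5 -1.   0.7] open 0.0343 grip 0.0
```

View pics/w6.png

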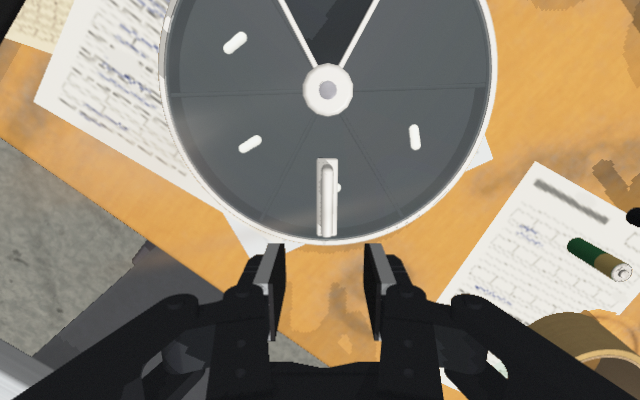

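The rib is at (327,158–236), directly below the hub (327,89). The two opposed walls run from (172,95) to (488,87), with lower walls at (262,220) and (405,222). The rib stands between the fingers, so I'll descend and grip it, and work out the wall angles.

```bash
python3 -m handwheel '[{"gripper":0.2,"offset":[0,0,40],"rotation":[0,0,0]},{"gripper":0.2,"offset":[0,0,75],"rotation":[0,0,0]},{"gripper":0.2,"offset":[0,0,97],"rotation":[0,0,0]},{"gripper":0.2,"offset":[0,0,97],"rotation":[0,0,0]},{"gripper":0.6,"offset":[0,0,97],"rotation":[0,0,0]},{"gripper":1,"offset":[0,0,97],"rotation":[0,0,0]},{"gripper":1,"offset":[0,0,97],"rotation":[0,0,0]},{"gripper":1,"offset":[0,0,97],"rotation":[0,0,0]}]' 20
python3 - <<'E'
from go import *
im=np.load('w6.npy',allow_pickle=True).item()
C=np.array([.5325,.0505]); print('hub',plane(im,[[327.5,89.5]],.031)[0,:2])
H=plane(im,[[327.5,89.5]],.031)[0,:2]
def a(p,z):
    d=plane(im,[p],z)[0,:2]-H; return np.degrees(np.arctan2(d[1],d[0]))%360,np.hypot(*d)
for p in [(175,95),(484,87),(262,220),(405,222)]: print('wall',a(p,.022))
for p in [(277,0),(379,0),(318,68),(340,68)]: print('edge',a(p,.026))
print('rib',a((327,160),.043),a((327,232),.043))
rel([[C[0]-.0734*np.cos(np.radians(b)),C[1]-.0734*np.sin(np.radians(b)),.032,b] for b in np.linspace(40,-18.3,9)])
E
```

```text
t: 16.6
tool_pos: [0.4774, 0.0032, 0.0335]
tool_rot: [2.951, 1.073, 0.005]
contact_force: [0.3, 0.6, 5.2]
opening: 0.0075
grip_force: 24.9
hub [0.53340571 0.05024562]
wall (np.float64(132.047806521381), np.float64(0.10294118522462711))
wall (np.float64(310.9578847000517), np.float64(0.10516001468350622))
wall (np.float64(192.51440034680942), np.float64(0.10493551103099615))
wall (np.float64(251.71255701512075), np.float64(0.11113661225053112))
edge (np.float64(70.72013008365002), np.float64(0.061646019860638085))
edge (np.float64(9.09882442841322), np.float64(0.06187295820593566))
edge (np.float64(64.7471318024868), np.float64(0.014817499973007749))
edge (np.float64(8.849783078955934), np.float64(0.015747430274642163))
rib (np.float64(219.65914875194358), np.float64(0.044097306273633737)) (np.float64(219.9517884799883), np.float64(0.09432776683737235))
[-0.8 -0.8  1.5] [ 0.002 -0.002 -0.001]
[ -0.2 -10.1   1.5] [ 0.002 -0.002  0.127]
[  1.5 -19.3   1.5] [ 0.002 -0.003  0.254]
[  4.5 -28.2   1.5] [ 0.002 -0.003  0.381]
[  8.5 -36.6   1.5] [ 0.002 -0.003  0.508]
[ 13.5 -44.4   1.5] [ 0.001 -0.003  0.635]
[ 19.5 -51.6   1.5] [ 0.001 -0.003  0.763]
[ 26.4 -57.9   1.5] [ 0.001 -0.003  0.89 ]
[ 34.  -63.3   1.5] [ 1.000e-03 -3.000e-03  1.017e+00]
now [0.4774 0.0032 0.0335] xdir 39.97 t 16.6 F [0.3 0.6 5.2] open 0.0075 grip 24.921874701976776
```

```bash
python3 -m handwheel '[{"gripper":1,"offset":[0.6,-9.3,0],"rotation":[0,0,0.127]},{"gripper":1,"offset":[2.3,-18.5,0],"rotation":[0,0,0.254]},{"gripper":1,"offset":[5.3,-27.4,0],"rotation":[0,0,0.381]},{"gripper":1,"offset":[9.3,-35.8,0],"rotation":[0,0,0.508]},{"gripper":1,"offset":[14.3,-43.6,0],"rotation":[0,0,0.635]},{"gripper":1,"offset":[20.3,-50.8,0],"rotation":[0,0,0.763]},{"gripper":1,"offset":[27.2,-57.1,0],"rotation":[0,0,0.89]},{"gripper":1,"offset":[34.8,-62.5,0],"rotation":[0,0,1.015]}]'; python3 go.py
```

```text
t: 17.6
tool_pos: [0.4643, 0.0735, 0.0335]
tool_rot: [3.101, -0.502, 0.006]
contact_force: [2.2, -2.3, 3.1]
opening: 0.0075
grip_force: 24.7
now [0.4643 0.0735 0.0335] xdir -18.39 t 17.6 F [ 2.2 -2.3  3.1] open 0.0075 grip 24.716062545776367
```

```bash
python3 -m handwheel '[{"gripper":1,"offset":[0,0,0],"rotation":[0,0,0]},{"gripper":1,"offset":[0,0,0],"rotation":[0,0,0]},{"gripper":0.2,"offset":[0,0,0],"rotation":[0,0,0]},{"gripper":0.2,"offset":[0,0,0],"rotation":[0,0,0]},{"gripper":0.2,"offset":[0,0,0],"rotation":[0,0,0]},{"gripper":0.2,"offset":[-10,0,-40],"rotation":[0,0,0]},{"gripper":0.2,"offset":[-30,0,-90],"rotation":[0,0,0]},{"gripper":0.2,"offset":[-40,0,-150],"rotation":[0,0,0]}]';python3 -m handwheel '[{"gripper":0.2,"offset":[0,0,-40],"rotation":[0,0,0]},{"gripper":0.2,"offset":[0,0,-80],"rotation":[0,0,0]},{"gripper":0.2,"offset":[0,0,-80],"rotation":[0,0,0]},{"gripper":0.2,"offset":[0,0,-80],"rotation":[0,0,0]},{"gripper":0.2,"offset":[0,0,-80],"rotation":[0,0,0]},{"gripper":0.2,"offset":[0,0,-80],"rotation":[0,0,0]},{"gripper":0.2,"offset":[0,0,-80],"rotation":[0,0,0]},{"gripper":0.2,"offset":[0,0,-80],"rotation":[0,0,0]}]'
python3 - <<'E'
from go import *
im=ctrl.get_image('wrist'); np.save('w7.npy',im,allow_pickle=True)
u,v=proj(im,[[.5325,.0505,.026]])[0]; print(u,v)
u,v=int(u),int(v); a=im['image'][max(0,v-110):v+110,u-140:u+140,::-1]; print('origin',u-140,max(0,v-110),a.shape)
cv2.imwrite('pics/w7.png',cv2.resize(a,None,fx=2.7,fy=2.7,interpolation=cv2.INTER_CUBIC))
rel([])if 0 else None
E
```

```text
t: 18.6
tool_pos: [0.4225, 0.0863, 0.1818]
tool_rot: [3.102, -0.495, -0.006]
contact_force: [1.1, 0.2, 0.2]
opening: 0.0341
grip_force: 0.0
t: 19.6
tool_pos: [0.4244, 0.0861, 0.2618]
tool_rot: [3.102, -0.496, -0.001]
contact_force: [1.3, -0.5, 1.0]
opening: 0.0338
grip_force: 0.0
324.091480986166 48.62630025811919
origin 184 0 (158, 280, 3)
```

View pics/w7.png

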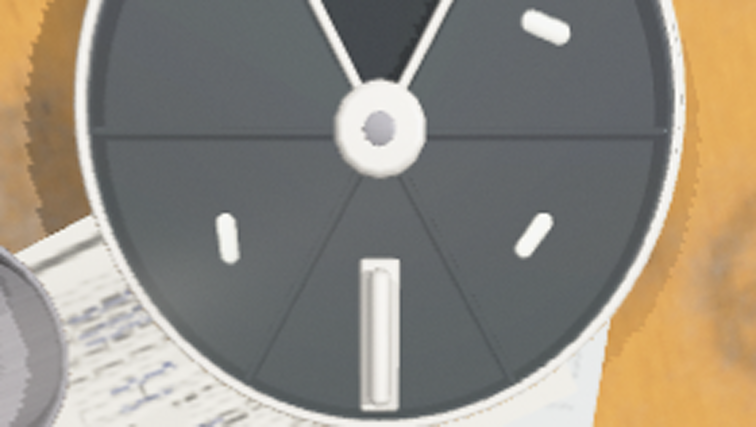

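The image shows the hub at (380,127) and the rib at x≈380. The opposed walls are level at row 133, and the lower walls, (250,380) and (512,382), bisect at x≈381, so the cover looks square on the blank sector. I'll check this numerically, and also check the dish.

Run:
```python
from go import *
im=np.load('w7.npy',allow_pickle=True).item()
c=lambda p:[(p[0]+.5)/2.7-.5+184,(p[1]+.5)/2.7-.5]
H=plane(im,[c((380,127.5))],.031)[0,:2]; print(H)
def a(p,z):
    d=plane(im,[c(p)],z)[0,:2]-H; return round(np.degrees(np.arctan2(d[1],d[0]))%360,2),round(np.hypot(*d),4)
print('walls',[a(p,.022) for p in [(97,133.5),(664,133),(250,380),(512,382)]])
print('edges',[a(p,.026) for p in [(313,0),(449,0),(357,85),(403,85)]])
print('rib',[a(p,.043) for p in [(380,270),(380,400)]])
rel([[.46,.05,.262,-18.2]])
o=ctrl.get_image('top')
u,v=proj(o,[[.5325,.0505,.026]])[0].astype(int); print('top hub px',u,v,o['image'][v-3:v+4:3,u-3:u+4:3].mean(2).round())
```

```text
[0.53331622 0.04989091]
walls [(np.float64(72.44), np.float64(0.1047)), (np.float64(251.36), np.float64(0.1051)), (np.float64(132.49), np.float64(0.1051)), (np.float64(191.42), np.float64(0.1063))]
edges [(np.float64(11.14), np.float64(0.0484)), (np.float64(311.84), np.float64(0.0487)), (np.float64(11.17), np.float64(0.017)), (np.float64(312.52), np.float64(0.017))]
rib [(np.float64(161.84), np.float64(0.0493)), (np.float64(161.85), np.float64(0.0966))]
[45.  23.2 -0.1] [0. 0. 0.]
now [0.4245 0.0861 0.2619] xdir -18.17 t 19.65 F [ 0.7 -0.8 -0.1] open 0.034 grip 0.0
top hub px 280 190 [[182. 167. 183.]
 [184. 131. 181.]
 [181. 183. 182.]]
```

The cover is within about 0.3° of square. I'll run a last numeric check of the dish, then hand in.

Run:
```python
from go import *
ok=False
for n in('side','wrist'):
    im=ctrl.get_image(n); u,v=proj(im,[[.5093,.238,.009]])[0]; print(n,u,v)
    if 8<u<632 and 8<v<392:
        u,v=int(u),int(v); print(im['image'][v-6:v+7,u-6:u+7].min(2).max())
print(ctrl.get_obs()['contact_force']); print(ctrl.finish_job())
```

```text
side 282.73190221647747 169.15269127568513
251
wrist 168.36887872172696 129.6851022485851
242
[-0.10408343 -0.58692119  0.04401728]
the job is handed in; nothing more can be done
None
```

The large capsule lies in the middle of the steel dish, the cover's opening is back over the blank sector (within about 0.5° by the wrist camera), nothing else was knowingly touched, and the job was handed in at about 20 s.

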